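# Shut the gas, then open the safety-capped cleaner jug

### The job

Before the griddle gets cleaned, shut off the gas: turn the stopcock's lever clockwise (seen from above) from along the pipe until it stands across the pipe against its closed stop. Then open the cleaner jug's child-safety cap: press the cap down, twist it about a quarter turn counterclockwise while it is down, and lift it straight up about 8 cm. Finish while still holding the cap upright in the gripper over the jug's mouth, with the gas still shut and the other kitchen things left where they are.

Things in the scene. Friction and masses are not known exactly. Their poses are not given: they have to be found in the camera images.
- jug: One-litre white plastic cleaner jug, 114 x 84 mm in plan, in a low steel tray screwed to the counter: it cannot move. Origin on the counter under the middle of the jug and of its cap, z up; a loop handle sticks out on its +x side, 85 mm from the axis, up to 125 mm high. Sloping shoulder up to 154 mm, then the neck under the cap.
- cap: The jug's black ribbed round safety cap, 54 mm in diameter, 34 mm tall, about 30 g; origin in the middle of its lower rim, z up. Closed, its origin is 170 mm and its top 204 mm above the counter, and its x axis (grey bar on its top, from the middle outward) is along the jug's x. Nothing under its rim is wider than the cap for 15 mm.
- cap_top (a point): Middle of the cap's flat top. Closed, the cap cannot turn or lift: two inner lugs sit behind teeth 3.5 mm deep. Press it down 5 mm or more (it bottoms at 7 mm), keep it down and turn it counterclockwise seen from above; from 50 to 130 degrees it is free to lift straight up. Clockwise it is blocked.
- jug_mouth (a point): Middle of the jug's mouth (neck top), 179 mm above the jug's origin, hidden by the closed cap. A spring in it pushes the cap up with about 4 N at rest, 9.5 N fully down.
- cock: Gas stopcock screwed to the counter: a 200 mm copper pipe lying along its y axis, top at 48 mm, with a brass valve body in the middle. Origin on the counter under the lever's vertical pivot.
- cock_lever (a joint): Angle of the stopcock's lever, rad. 0 = open, the lever lies along the pipe (pointing to the cock's +y); it grows turning clockwise from above to the closed stop at 1.571, where the lever lies across the pipe pointing to the cock's +x. Stays where left; about 0.1 N m of friction.
- lever_grip (a point): Middle of the lever's upright grip blade, 75 mm from the pivot and 87 mm above the counter. The blade is steel, 12 mm thick, 55 mm long (from 45 to 100 mm off the pivot), and stands from 74 to 100 mm above the counter.
- bowl: Blue plastic bowl, 150 mm across, 50 mm high, origin under its middle. Bystander.
- salt_shaker: Glass salt shaker with steel top, 44 mm wide, 74 mm high, origin under its middle. Bystander.
- spatula: Bamboo spatula, 280 mm long, lying flat along its x axis. Bystander.
- oil_bottle: Green glass oil bottle with a small cap, 54 mm wide, 130 mm high, origin under its middle. Bystander, not the cleaner jug.
- mug: White mug, 76 mm wide, 85 mm high, origin under its middle. Bystander.
Things that resemble listed ones, but are neither listed nor needed, are in the scene too. Several things have the shape of the cap; the one meant has the colours described above. Of the things that look like the jug, the smaller one is meant.

How it is judged:
By the outcome, as a careful person would: the job done as asked, in the order asked, and still so for the second after the job is handed in, while the arm keeps its last pose, push and grip.
It also fails if it takes over 54 s, if anything falls off the work surface, if the arm or the gripper's body presses on something with over 40 N, if the wrist force passes 120 N, or if a joint passes its speed limit or range.

### The arm

A 6-joint arm with a two-finger parallel gripper is mounted at the origin on the work surface. World frame = base frame: x ahead of the robot, y to its left, z up, the work surface at z = 0. Lengths are in mm, angles in rad, forces in N, time in s.
With the tool pointing down it reaches from about 300 to 775 mm from the base axis. Payload 14.6 kg.
Tool frame: the origin (TCP) lies at the very end of the fingers, on their centre line; the grasp point (between the pads) lies manip.grip_depth behind it (manip.grip_depth is the distance from the TCP to the grasp point, in mm); x points along the fingers, z is the direction in which the jaws open and shut, and the axes are right-handed (so a half turn about x gives the same grasp; the last joint's range is limited). The gripper opens to 94 mm and grips with 3 to 60 N. Pads are 16 mm wide; open, the fingers measure 119 mm over their backs; the gripper's body (75 mm by 177 mm) begins 78 mm behind the grasp point.
Start: joints at [-1.323, 0.3, 1.521, -0, 1.321, -0.067], TCP at [170.287, -522.964, 177.846] pointing down, gripper open.
Joint ranges: [-3.03, 3.03], [-0.79, 2.21], [0.23, 2.52], [-1.04, 4.18], [0, 3.07], [-2.55, 2.55]. Speed limits (rad/s): [2.22, 2.22, 2.57, 3.14, 3.14, 3.14].

### API

Orientations are given as [roll, pitch, yaw] about the fixed x, y, z axes, in that order (R = Rz(yaw) Ry(pitch) Rx(roll)).
In Python, from cell import manip gives the robot as it stands.
- The arm moves only by the tool step_arm, never from a script. Its argument "commands" is one flat list of numbers, 7 for each row, row after row: the shift along the tool's x, y, z in m, then the turn, a rotation vector about the tool's x, y, z in degrees, then the finger opening in m, from 0 to 0.094. A call has 1 to 5 rows; each row shifts and turns the commanded pose from where the row before left it, along the tool's axes as they then stand; what a row does not reach is not made up. A row lasts 1/8 s, in which the tool goes at most 62.5 mm and 10.7 degrees, less where a joint would pass 70% of its speed; a pose out of reach is approached as far as the arm can. A call with a gripper value outside its range is refused whole. The fingers move at their own pace and stop on an object; "squeeze" is the grip in N (left out, the last holds). Time passes only in rows, so rows that do not move let the fingers close. It gives the time, the measured TCP pose, the force and the opening at its end, in the units of the state.
- manip.read_state(): the state, without advancing time (a new reading comes with each control period).
- manip.camera(name): name is "side" or "top" or "wrist"; returns the picture (480x640x3 uint8, red, green, blue); there is no depth.
- manip.camera_model(name): a dict with "intrinsics" (3x3 intrinsics, pixels), "origin" and "orientation" of the camera in the world; the wrist camera has in their place "tool_from_camera" (4x4, takes a point from camera to tool coordinates, whose origin is the TCP and whose axes are the tool frame's). Camera axes: x right, y up, looking along -z (the intrinsics and any distortion apply to the point x, -y, -z); pixel columns grow to the right and rows downward; lengths in mm; the calibration is good to about 2 mm. A picture is of the moment at which its call begins: read the wrist's pose just before it. camera_model takes no time and is no camera call.
- manip.sign_off(): hands the job in, once; it reports no verdict.
Trained networks look in the newest picture that a camera, given by its name, has taken for a name from the list of things; names that differ only in an ending like _2 or _b are one class to them, and where a whole thing is asked for, a point or a joint stands for the part that bears it (a point fixed in the world has none). Each returns a list of dicts, best first, with "score" (0 to 1); they miss things now and then, are a little off and sometimes report something else, mostly with a low value. They report only what shows in the picture. A call takes as long as a camera call. They do not tell look-alikes from the thing itself.
- manip.find_in(thing, camera): "centre" ([row, column] in pixels, amid what is visible of it).
- manip.outline_of(thing, camera): "pixels" (480x640 bool, what is visible of it) and "centre" ([row, column] in pixels, amid what is visible of it).
The state is a dict: "clock": time; "joints": joint angles; "qd": joint speeds; "effort": joint torques, N m; "eef_pos": TCP position; "eef_rot": TCP orientation; "wrist_force": force on the tool from outside, world axes, zero at the start; "moment": the same for the moment, N m; "finger_gap": finger opening in mm.
Only numpy, scipy, OpenCV 4.12 (cv2) and the standard library are available. Lean on these libraries where they do the work, as an engineer would, in place of code of your own. Each camera call takes 0.05 s, during which the arm holds its last target. There are 200 camera calls.

## Working session

There is one attempt and no reset: what is moved stays moved. The work goes in short steps, Python scripts to look and compute and a tool call to move; the robot and the scene stay as the last step left them, time stands still between calls to the robot, and variables do not carry over. Pictures are saved under pics/ and viewed, about 8 in all and at most 12, crops included, and the job is handed in when it is done.

Besides the shell and the picture viewer there is one more tool, called after "Emit:" as name(argument=value, ...) on one line, values as JSON. step_arm: Moves the arm, as the interface text tells. Its arguments: {"type":"object","properties":{"commands":{"type":"array"},"squeeze":{"type":"number"}},"required":["commands"]}

```bash
ls; mkdir -p pics
python3 - <<'E'
from cell import manip
import cv2,numpy as np
print(manip.grip_depth, manip.read_state())
for c in("top","side"):
    im=manip.camera(c); cv2.imwrite(f"pics/{c}0.png",im[:,:,::-1])
    m=manip.camera_model(c); print(c,m)
    for t in("jug","cap","cock","cock_lever","oil_bottle","bowl","salt_shaker","spatula","mug"):
        print(t,[(np.round(d["centre"]).tolist(),round(d["score"],2)) for d in manip.find_in(t,c)])
print(manip.camera_model("wrist"))
E
```

```text
pics
18.8 {'clock': 0.0, 'joints': array([-1.32261308e+00,  3.00473859e-01,  1.52155931e+00,  1.27634740e-05,
        1.32070328e+00, -6.65893441e-02]), 'qd': array([-0.00021384,  0.00108106, -0.00102042, -0.00110161,  0.00180062,
        0.00093687]), 'effort': array([-5.68965661e-04, -5.31808090e+01, -3.52734911e+01,  7.08033610e-02,
        2.44546984e-02, -5.98027577e-05]), 'eef_pos': array([ 170.21597248, -522.69664777,  177.29404759]), 'eef_rot': array([3.06419517, 1.56965247, 1.80816826]), 'wrist_force': array([-0.33908315, -0.15052082, -0.15251002]), 'moment': array([-0.02778329,  0.01555419, -0.05113027]), 'finger_gap': 94.30928665989165}
top {'intrinsics': array([[471.00048845,   0.        , 329.39192975],
       [  0.        , 471.00048845, 240.34761556],
       [  0.        ,   0.        ,   1.        ]]), 'origin': array([ 308.66308708,  -58.21885426, 1158.35964379]), 'orientation': array([ 0.22664412,  0.0045222 , -1.62738735])}
jug [([247.0, 375.0], 0.84), ([336.0, 289.0], 0.75)]
cap [([254.0, 327.0], 0.86), ([222.0, 390.0], 0.7), ([296.0, 400.0], 0.57)]
cock [([256.0,
[... 826 characters left out ...]
, 213.0], 0.73)]
bowl [([216.0, 284.0], 0.89), ([348.0, 278.0], 0.34)]
salt_shaker [([276.0, 288.0], 0.71)]
spatula [([199.0, 347.0], 0.7)]
mug [([200.0, 348.0], 0.63)]
{'intrinsics': array([[432.51358659,   0.        , 316.42527547],
       [  0.        , 432.51358659, 240.86495375],
       [  0.        ,   0.        ,   1.        ]]), 'tool_from_camera': array([[ 1.19876637e-04,  2.58134959e-01, -9.66108860e-01,
        -2.08377621e+02],
       [-7.28689505e-04,  9.66108633e-01,  2.58134808e-01,
         7.46827425e+01],
       [ 9.99999727e-01,  6.73049054e-04,  3.03914089e-04,
        -3.63688096e-01],
       [ 0.00000000e+00,  0.00000000e+00,  0.00000000e+00,
         1.00000000e+00]])}
```

View pics/top0.png

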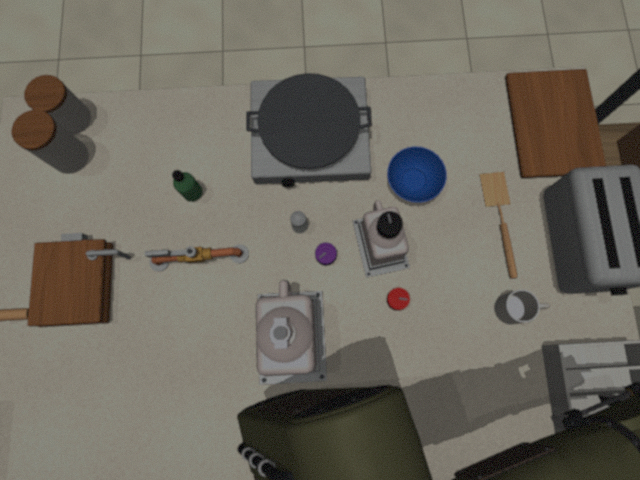

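View pics/side0.png

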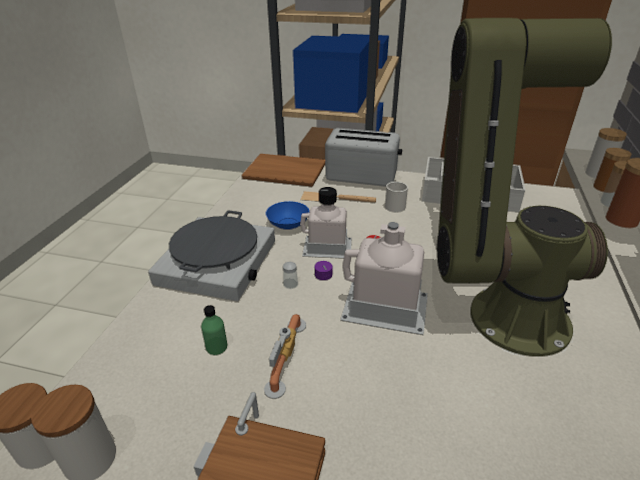

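```bash
cat > h.py <<'E'
from cell import manip
import numpy as np, cv2
from scipy.spatial.transform import Rotation as R
def pose(c):
    m=manip.camera_model(c); K=m["intrinsics"]
    if c=="wrist":
        s=manip.read_state(); T=np.eye(4); T[:3,:3]=R.from_euler("xyz",s["eef_rot"]).as_matrix(); T[:3,3]=s["eef_pos"]
        T=T@m["tool_from_camera"]; return K,T[:3,3],T[:3,:3]
    return K,np.array(m["origin"]),R.from_euler("xyz",m["orientation"]).as_matrix()
def ray(P,row,col,z):
    K,o,M=P; d=np.linalg.inv(K)@[col,row,1]; d=M@(d*[1,-1,-1]); return o+d*(z-o[2])/d[2]
def proj(P,p):
    K,o,M=P; q=(M.T@(np.asarray(p,float)-o))*[1,-1,-1]; q=K@q; return q[1]/q[2],q[0]/q[2]
E
python3 - <<'E'
from h import *
im=cv2.imread("pics/top0.png"); s=cv2.imread("pics/side0.png")
a=cv2.resize(im[190:285,345:425],None,fx=5,fy=5,interpolation=cv2.INTER_CUBIC)
b=cv2.resize(im[225:285,135:255],None,fx=3.3,fy=3.3,interpolation=cv2.INTER_CUBIC)
o=np.zeros((475,800,3),np.uint8); o[:475,:400]=a; o[:b.shape[0],402:402+b.shape[1]]=b[:,:398]
cv2.imwrite("pics/crop1.png",o)
P=pose("top");S=pose("side")
print("up in image", ray(P,240,320,0),ray(P,140,320,0),ray(P,240,220,0))
for n,r,c,z in [("captop",223,390,204),("blade",253,158,100),("pivot",252,193,90),("pipeL",263,158,0),("pipeR",255,242,0)]: print(n,ray(P,r,c,z))
print("side cap",ray(S,191,327,204),"side blade",ray(S,346,277,90))
for t in("cap","cock_lever","cock","jug"):
    manip.camera("top") if t=="cap" else 0
    for d in manip.outline_of(t,"top"):
        rr,cc=np.where(d["pixels"]); print(t,np.round(d["centre"]),d["score"],rr.min(),rr.max(),cc.min(),cc.max(), cv2.minAreaRect(np.c_[cc,rr].astype(np.float32)))
E
```

```text
up in image [577.92445992 -44.47706904   0.        ] [850.03216671 -58.66940516   0.        ] [592.4833629  207.83795858   0.        ]
captop [ 558.57594924 -195.29295586  204.        ]
blade [545.51384234 327.25624774 100.        ]
pivot [545.45271818 249.83476621  90.        ]
pipeL [542.31116443 363.03523874   0.        ]
pipeR [550.63149287 152.86131927   0.        ]
side cap [ 558.14432695 -192.22150404  204.        ] side blade [547.66266239 313.9713928   90.        ]
cap [252. 324.] 0.9 242 265 315 336 ((325.5, 253.5), (23.0, 21.0), 90.0)
cap [223. 390.] 0.74 211 238 376 402 ((389.0, 224.5), (27.0, 26.0), 90.0)
cap [295. 398.] 0.6 287 310 387 409 ((398.0000305175781, 298.0), (22.62741470336914, 21.21320343017578), 45.0)
cock_lever [254. 172.] 0.81 246 257 146 195 ((170.5, 251.5), (11.0, 49.0), 90.0)
cock [255. 192.] 0.72 245 270 145 248 ((196.77870178222656, 255.56558227539062), (22.452861785888672, 102.84860229492188), 84.80557250976562)
jug [335. 291.] 0.97 280 384 255 326 ((289.4563903808594, 331.3996887207031), (103.42818450927734, 69.19113159179688), 87.0643310546875)
jug [246. 375.] 0.87 200 277 353 409 ((380.714111328125, 236.88034057617188), (73.42655944824219, 49.1873893737793), 76.32869720458984)
```

View pics/crop1.png

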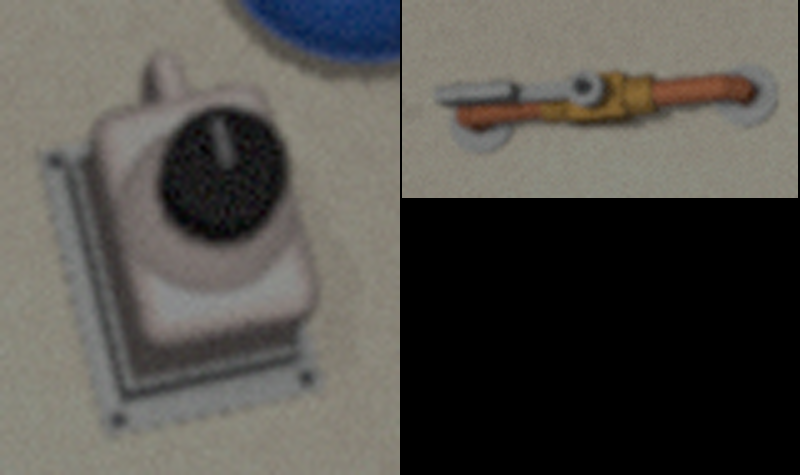

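```bash
cat >> h.py <<'E'
def go(pos,psi,p0=None,psi0=None):
    """tool-axis shift (m) and turn (deg) taking the TCP to world pos, tool down, jaw axis at psi deg"""
    s=manip.read_state(); M=R.from_euler("xyz",s["eef_rot"]).as_matrix()
    d=M.T@(np.array(pos)-s["eef_pos"])/1000
    z=np.array([np.cos(np.radians(psi)),np.sin(np.radians(psi)),0]); x=np.array([0,0,-1.]); G=np.c_[x,np.cross(z,x),z]
    print("shift",np.round(d,4),"turn",np.round(R.from_matrix(M.T@G).as_rotvec(degrees=True),2))
def show():
    s=manip.read_state(); M=R.from_euler("xyz",s["eef_rot"]).as_matrix()
    print(round(s["clock"],2),"tcp",s["eef_pos"].round(1),"x",M[:,0].round(3),"psi",np.degrees(np.arctan2(M[1,2],M[0,2])).round(2),"q",s["joints"].round(3),"F",s["wrist_force"].round(1),"gap",round(s["finger_gap"],1))
E
python3 - <<'E'
from h import *
show(); P=pose("top")
for n,r,c,z in [("bladeA",253.3,145.6,100),("bladeB",253,169.2,100),("pivot",251.7,190.5,85),("faucet",253,130,100),("bigjugtop",333,282,230)]: print(n,ray(P,r,c,z).round(1))
for psi in(0,180): go([546,300,230],psi)
E
```

```text
1.25 tcp [ 170.3 -523.   177.8] x [-0.  0. -1.] psi -71.96 q [-1.323  0.3    1.521 -0.     1.321 -0.067] F [-0.2  0.3 -0.3] gap 93.9
bladeA [546.4 355.7 100. ]
bladeB [544.  301.5 100. ]
pivot [547.6 257.1  85. ]
faucet [549.2 391.6 100. ]
bigjugtop [344.2  35.9 230. ]
shift [-0.0522  0.6121 -0.6662] turn [-71.96  -0.    -0.  ]
shift [-0.0522  0.6121 -0.6662] turn [108.04  -0.     0.  ]
```

Emit:
step_arm(commands=[-0.035, 0.034, -0.037, 0, 0, 0, 0.06, -0.035, 0.034, -0.037, 0, 0, 0, 0.06, -0.035, 0.034, -0.037, 0, 0, 0, 0.06, -0.035, 0.034, -0.037, 0, 0, 0, 0.06, -0.035, 0.034, -0.037, 0, 0, 0, 0.06])

```text
clock: 1.88
eef_pos: [274.9, -292.8, 354.1]
eef_rot: [0.505, 1.57, -0.752]
wrist_force: [-0.2, -0.6, 0.0]
finger_gap: 59.8
```

Emit:
step_arm(commands=[0, 0.04, -0.0435, 0, 0, 0, 0.06, 0, 0.04, -0.0435, 0, 0, 0, 0.06, 0, 0.04, -0.0435, 0, 0, 0, 0.06, 0, 0.04, -0.0435, 0, 0, 0, 0.06, 0, 0.04, -0.0435, 0, 0, 0, 0.06])

```text
clock: 2.5
eef_pos: [397.9, -23.7, 353.1]
eef_rot: [1.065, 1.57, -0.191]
wrist_force: [1.2, -0.5, 0.4]
finger_gap: 60.3
```

Emit:
step_arm(commands=[0, 0.04, -0.0435, 0, 0, 0, 0.06, 0, 0.04, -0.0435, 0, 0, 0, 0.06, 0, 0.04, -0.0435, 0, 0, 0, 0.06, 0, 0.04, -0.0435, 0, 0, 0, 0.06, 0, 0.04, -0.0435, 0, 0, 0, 0.06])

```text
clock: 3.12
eef_pos: [520.8, 245.0, 352.9]
eef_rot: [1.359, 1.57, 0.104]
wrist_force: [1.0, -1.0, 0.4]
finger_gap: 59.8
```

Emit:
step_arm(commands=[0.02, 0, 0, -10.3, 0, 0, 0.06, 0.02, 0, 0, -10.3, 0, 0, 0.06, 0.02, 0, 0, -10.3, 0, 0, 0.06, 0.02, 0, 0, -10.3, 0, 0, 0.06, 0.02, 0, 0, -10.3, 0, 0, 0.06])

```text
clock: 3.75
eef_pos: [520.3, 243.1, 252.2]
eef_rot: [1.609, 1.571, 1.258]
wrist_force: [0.3, 0.3, -0.1]
finger_gap: 59.9
```

Emit:
step_arm(commands=[0, 0, 0, -10.3, 0, 0, 0.06, 0, 0, 0, -10.3, 0, 0, 0.06, 0, 0, 0, 0, 0, 0, 0.06])

```text
clock: 4.12
eef_pos: [520.3, 243.0, 252.8]
eef_rot: [-2.497, 1.571, -2.496]
wrist_force: [-0.0, 0.1, -0.3]
finger_gap: 59.5
```

Run:
```python
from h import *
show(); P=pose("wrist"); im=manip.camera("wrist"); cv2.imwrite("pics/w1.png",im[:,:,::-1])
for d in manip.outline_of("cock_lever","wrist"):
    rr,cc=np.where(d["pixels"]); print(np.round(d["centre"]),d["score"],rr.min(),rr.max(),cc.min(),cc.max())
for n,p in dict(pivot=(547,257,85),A=(545,355,100),B=(544,301,100)).items(): print(n,np.round(proj(P,p),1))
go([545,327,150],2)
```

```text
4.12 tcp [520.3 243.  252.8] x [-0. -0. -1.] psi 0.07 q [ 0.373  0.311  1.334 -0.     1.497  0.372] F [-0.   0.1 -0.3] gap 59.5
[145. 350.] 0.61 70 207 336 364
pivot [197.7 347.5]
A [ 77.  348.6]
B [147.3 346.1]
shift [0.1029 0.084  0.0245] turn [-2.11 -0.   -0.  ]
```

View pics/w1.png

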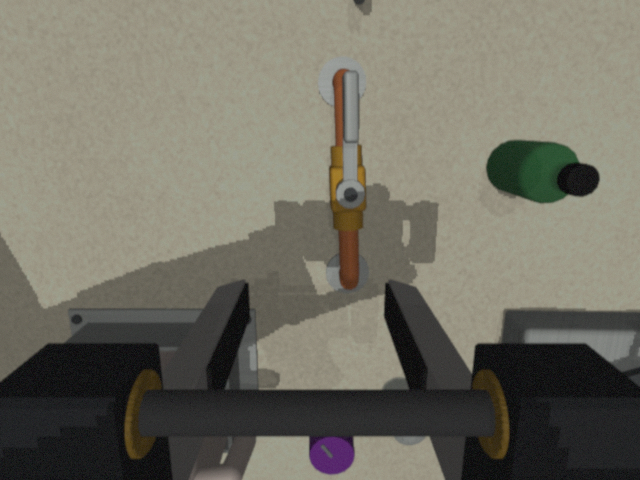

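Run:
```python
from h import *
P=pose("wrist")
for n,r,c,z in [("A",70,351,100),("B",142,350.5,100),("hub",193,350,85),("flangeA",82,342,0),("flangeB",272,347,0),("oil",170,528,60)]: print(n,ray(P,r,c,z).round(1))
```

```text
A [547.1 360.  100. ]
B [547.7 305.1 100. ]
hub [549.2 261.1  85. ]
flangeA [545.7 360.4   0. ]
flangeB [553.8 158.9   0. ]
oil [714.3 278.2  60. ]
```

Emit:
step_arm(commands=[0.034, 0.029, 0.0087, 0, 0, 0, 0.06, 0.034, 0.029, 0.0087, 0, 0, 0, 0.06, 0.034, 0.029, 0.0087, -2, 0, 0, 0.06, 0.04, 0, 0, 0, 0, 0, 0.06, 0.04, 0, 0, 0, 0, 0, 0.06])

```text
clock: 4.85
eef_pos: [546.0, 330.4, 69.4]
eef_rot: [-2.779, 1.571, -2.745]
wrist_force: [0.6, 0.3, -0.8]
finger_gap: 59.8
```

Emit:
step_arm(commands=[0, 0, 0, 0, 0, 0, 0.0, 0, 0, 0, 0, 0, 0, 0, 0, 0, 0, 0, 0, 0, 0, 0, 0, 0, 0, 0, 0, 0, 0, 0, 0, 0, 0, 0, 0], squeeze=12)

```text
clock: 5.48
eef_pos: [546.4, 330.2, 71.4]
eef_rot: [0.451, 1.57, 0.488]
wrist_force: [1.3, 0.9, 0.4]
finger_gap: 13.4
```

Run:
```python
from h import *
show()
```

```text
5.47 tcp [546.4 330.2  71.4] x [ 0.001  0.    -1.   ] psi 2.12 q [0.486 0.592 1.358 0.    1.191 0.449] F [1.3 0.9 0.4] gap 13.4
```

Emit:
step_arm(commands=[0, -0.0009, 0.011, 9, 0, 0, 0, 0, -0.0009, 0.011, 9, 0, 0, 0, 0, -0.0009, 0.011, 9, 0, 0, 0, 0, -0.0009, 0.011, 9, 0, 0, 0, 0, -0.0009, 0.011, 9, 0, 0, 0])

```text
clock: 6.1
eef_pos: [597.2, 312.0, 71.4]
eef_rot: [1.613, 1.569, 0.86]
wrist_force: [1.5, 3.1, 1.8]
finger_gap: 11.3
```

Emit:
step_arm(commands=[0, -0.0009, 0.011, 9, 0, 0, 0, 0, -0.0009, 0.011, 9, 0, 0, 0, 0, -0.0009, 0.011, 9, 0, 0, 0, 0, 0, 0, 0, 0, 0, 0])

```text
clock: 6.6
eef_pos: [616.1, 283.5, 71.5]
eef_rot: [1.545, 1.568, 0.322]
wrist_force: [6.8, 1.6, -0.5]
finger_gap: 11.4
```

Run:
```python
from h import *
show(); p=manip.read_state()["eef_pos"]; print(np.degrees(np.arctan2(p[1]-260,p[0]-549)), np.hypot(p[1]-260,p[0]-549))
```

```text
6.6 tcp [616.1 283.5  71.5] x [ 0.003  0.001 -1.   ] psi -70.06 q [ 0.377  0.676  1.221 -0.     1.241  1.6  ] F [ 6.8  1.6 -0.5] gap 11.4
19.276154009372863 71.08600481233375
```

Emit:
step_arm(commands=[0, -0.0009, 0.011, 9, 0, 0, 0, 0, -0.0008, 0.0098, 8, 0, 0, 0, 0, 0, 0, 0, 0, 0, 0])

```text
clock: 6.98
eef_pos: [620.0, 263.2, 71.5]
eef_rot: [1.866, 1.568, 0.347]
wrist_force: [6.3, 0.6, -0.8]
finger_gap: 10.8
```

Emit:
step_arm(commands=[0, 0, 0.0015, 1, 0, 0, 0, 0, 0, 0, 0, 0, 0, 0])

```text
clock: 7.22
eef_pos: [620.0, 263.1, 71.6]
eef_rot: [2.147, 1.566, 0.613]
wrist_force: [7.5, 6.8, -1.4]
finger_gap: 11.2
```

Emit:
step_arm(commands=[0, 0, 0.0015, 1, 0, 0, 0, 0, 0, 0, 0, 0, 0, 0])

```text
clock: 7.48
eef_pos: [619.9, 262.9, 71.6]
eef_rot: [2.409, 1.565, 0.858]
wrist_force: [8.2, 13.5, -3.0]
finger_gap: 11.4
```

Run:
```python
from h import *
show(); p=manip.read_state()["eef_pos"]; print(np.degrees(np.arctan2(p[1]-260,p[0]-549)), np.hypot(p[1]-260,p[0]-549), manip.read_state()["moment"])
```

```text
7.47 tcp [619.9 262.9  71.6] x [ 0.004  0.004 -1.   ] psi -88.84 q [0.345 0.664 1.241 0.003 1.232 1.895] F [ 8.2 13.5 -3. ] gap 11.4
2.317316424486961 70.93020012853775 [ 2.82259866 -1.49873197  0.05432119]
```

Emit:
step_arm(commands=[0, 0, -0.003, -1, 0, 0, 0.05, 0, 0, 0, 0, 0, 0, 0.05, -0.05, 0, 0, 0, 0, 0, 0.05, -0.055, 0, 0, 0, 0, 0, 0.05, -0.055, 0, 0, 0, 0, 0, 0.05])

```text
clock: 8.1
eef_pos: [618.6, 263.0, 232.7]
eef_rot: [-0.74, 1.57, -2.274]
wrist_force: [1.0, 0.3, 0.7]
finger_gap: 49.8
```

Emit:
step_arm(commands=[-0.055, 0, 0, 0, 0, 0, 0.05, 0, -0.0175, 0.057, 0, 0, 0, 0.08, 0, -0.0175, 0.057, 0, 0, 0, 0.08, 0, -0.0175, 0.057, 0, 0, 0, 0.08, 0, -0.0175, 0.057, 0, 0, 0, 0.08])

```text
clock: 8.72
eef_pos: [556.4, 31.0, 286.0]
eef_rot: [0.084, 1.571, -1.45]
wrist_force: [0.9, -0.6, 0.5]
finger_gap: 79.8
```

Emit:
step_arm(commands=[0, -0.0175, 0.057, 0, 0, 0, 0.08, 0, -0.0175, 0.057, 0, 0, 0, 0.08, 0, -0.0175, 0.057, 0, 0, 0, 0.08, 0, -0.0175, 0.057, 0, 0, 0, 0.08, 0, 0, 0, 0, 0, 0, 0.08])

```text
clock: 9.35
eef_pos: [494.5, -200.8, 285.7]
eef_rot: [-1.151, 1.57, -2.69]
wrist_force: [0.7, 0.0, -0.4]
finger_gap: 80.0
```

Run:
```python
from h import *
show(); P=pose("wrist"); im=manip.camera("wrist")
for d in manip.outline_of("cap","wrist"):
    rr,cc=np.where(d["pixels"]); print(np.round(d["centre"]),d["score"],rr.min(),rr.max(),cc.min(),cc.max(), ray(P,d["centre"][0],d["centre"][1],200).round(1))
print(np.round(proj(P,(558,-194,204)),1))
t=manip.camera("top"); 
b=cv2.resize(t[215:285,135:255],None,fx=3,fy=3,interpolation=cv2.INTER_CUBIC)
o=np.zeros((480,800,3),np.uint8); a=im[:,110:550]; o[:,:440]=a; o[:210,440:800]=b
cv2.imwrite("pics/w2.png",o[:,:,::-1])
```

```text
9.35 tcp [ 494.5 -200.8  285.7] x [-0.001 -0.    -1.   ] psi -88.17 q [-4.540e-01  2.050e-01  1.392e+00 -1.000e-03  1.545e+00  1.085e+00] F [ 0.7  0.  -0.4] gap 80.0
[264. 332.] 0.66 236 289 311 359 [ 473.4 -212.   200. ]
[149. 184.] 0.65 125 176 155 212 [ 551.  -110.8  200. ]
[140. 313.] 0.63 97 181 272 353 [ 559.3 -196.1  200. ]
[142.5 309.6]
```

View pics/w2.png

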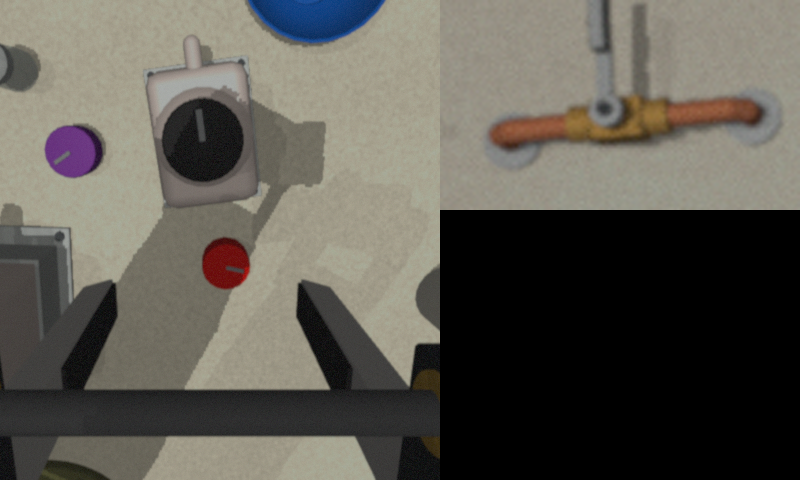

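Run:
```python
from h import *
P=pose("wrist"); print(ray(P,139,312.4,204)); go([559.5,-195.5,213],-88.17)
```

```text
[ 561.79586119 -191.55670297  204.        ]
shift [0.0729 0.0635 0.0009] turn [ 0.3  -0.01 -0.  ]
```

Emit:
step_arm(commands=[0.02, 0.033, -0.0024, 0, 0, 0, 0.09, 0.02, 0.0327, -0.0024, 0, 0, 0, 0.09, 0, 0, 0, 0, 0, 0, 0.09, 0.036, 0, 0, 0, 0, 0, 0.09, 0.036, 0, 0, 0, 0, 0, 0.09])

```text
clock: 10.12
eef_pos: [561.5, -189.4, 174.1]
eef_rot: [1.11, 1.569, -0.422]
wrist_force: [0.5, 0.4, 0.5]
finger_gap: 89.9
```

Emit:
step_arm(commands=[0, 0, 0, 0, 0, 0, 0.06, 0, 0, 0, 0, 0, 0, 0.06], squeeze=10)

```text
clock: 10.38
eef_pos: [562.0, -190.1, 176.1]
eef_rot: [1.132, 1.568, -0.401]
wrist_force: [0.0, 0.4, 0.6]
finger_gap: 73.5
```

Emit:
step_arm(commands=[0, 0, 0, 0, 0, 0, 0.04, 0, 0, 0, 0, 0, 0, 0.04])

```text
clock: 10.62
eef_pos: [562.1, -191.4, 175.7]
eef_rot: [0.764, 1.567, -0.77]
wrist_force: [-0.0, -7.9, 8.0]
finger_gap: 53.5
```

Run:
```python
from h import *
show()
im=manip.camera("wrist"); cv2.imwrite("pics/w3.png",im[:,:,::-1])
```

```text
10.62 tcp [ 562.1 -191.4  175.7] x [ 0.003 -0.003 -1.   ] psi -87.88 q [-0.389  0.397  1.396 -0.002  1.345  1.145] F [-0.  -7.9  8. ] gap 53.5
```

View pics/w3.png

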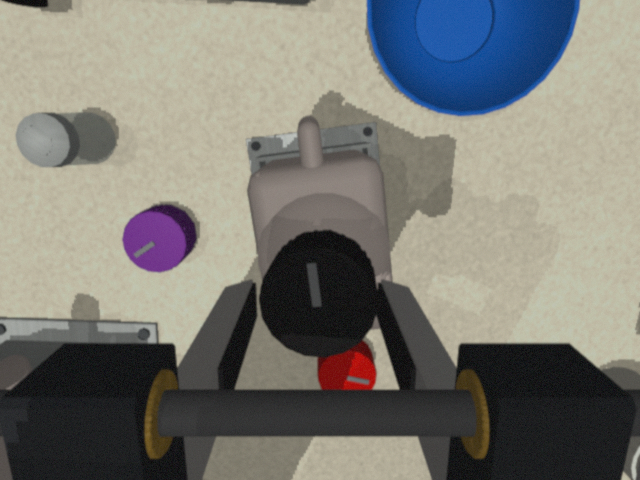

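Emit:
step_arm(commands=[0, 0, 0.002, 0, 0, 0, 0.04, 0, 0, 0, 0, 0, 0, 0.03, 0, 0, 0, 0, 0, 0, 0.03, 0, 0, 0, 0, 0, 0, 0.03], squeeze=45)

```text
clock: 11.18
eef_pos: [562.4, -193.9, 176.4]
eef_rot: [0.805, 1.565, -0.729]
wrist_force: [-0.8, -7.8, 10.2]
finger_gap: 29.9
```

Emit:
step_arm(commands=[0.003, 0, 0, 0, 0, 0, 0.03, 0, 0, 0, 0, 0, 0, 0.03])

```text
clock: 11.42
eef_pos: [562.8, -194.4, 173.8]
eef_rot: [0.822, 1.563, -0.713]
wrist_force: [2.7, -10.2, 11.7]
finger_gap: 30.4
```

Emit:
step_arm(commands=[0.003, 0, 0, 0, 0, 0, 0.03, 0, 0, 0, 0, 0, 0, 0.03])

```text
clock: 11.68
eef_pos: [563.2, -195.0, 171.3]
eef_rot: [0.814, 1.561, -0.721]
wrist_force: [2.5, -13.8, 13.4]
finger_gap: 30.2
```

Run:
```python
from h import *
show(); print(manip.read_state()["moment"])
```

```text
11.68 tcp [ 563.2 -195.   171.3] x [ 0.007 -0.006 -1.   ] psi -87.92 q [-0.393  0.402  1.399 -0.003  1.332  1.142] F [  2.5 -13.8  13.4] gap 30.2
[-2.82405915 -0.6492358   0.06295063]
```

Run:
```python
from h import *
im=manip.camera("wrist"); s=manip.camera("side"); a=cv2.resize(s[150:270,270:390],None,fx=4,fy=4,interpolation=cv2.INTER_CUBIC)
w=cv2.resize(im,None,fx=.5,fy=.5); o=np.zeros((480,800,3),np.uint8); o[:,:480]=a; o[:240,480:]=w[:,:320]
cv2.imwrite("pics/w4.png",o[:,:,::-1])
```

```text
(no output)
```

View pics/w4.png

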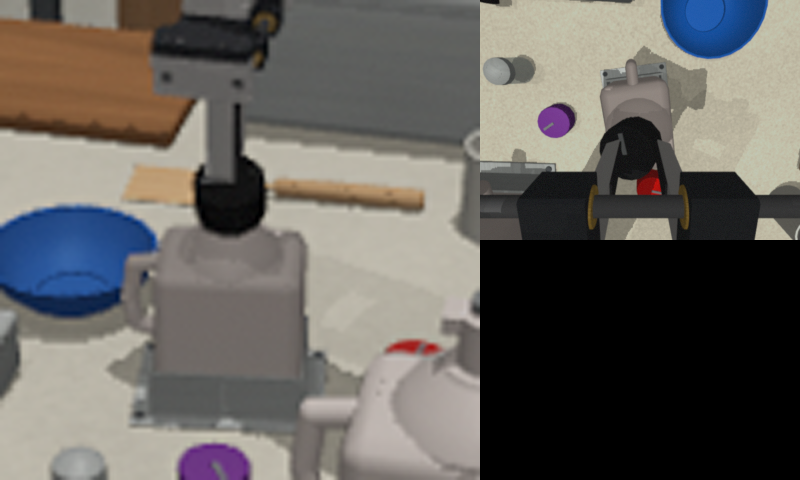

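Run:
```python
from h import *
im=manip.camera("wrist"); s=manip.camera("side"); S=pose("side"); show()
a=cv2.resize(s[165:225,295:355],None,fx=6.5,fy=6.5,interpolation=cv2.INTER_CUBIC)
b=cv2.resize(im[200:400,210:430],None,fx=1.86,fy=1.86,interpolation=cv2.INTER_CUBIC)
o=np.zeros((400,800,3),np.uint8); o[:390,:390]=a; o[:b.shape[0],390:390+b.shape[1]]=b[:400,:410]
cv2.imwrite("pics/w5.png",o[:,:,::-1])
st=manip.read_state(); p=st["eef_pos"]
for q in [p,p+[0,15,0],p+[0,27,0],(562,-193,204),(562,-193,170),(562,-166,204)]:
    r,c=proj(S,q); print(np.round(q,0),round((c-295)*6.5),round((r-165)*6.5))
```

```text
11.88 tcp [ 563.2 -195.   171.4] x [ 0.007 -0.006 -1.   ] psi -87.91 q [-0.393  0.402  1.399 -0.003  1.332  1.142] F [  3.5 -13.1  14.2] gap 30.1
[ 563. -195.  171.] 199 228
[ 563. -180.  171.] 191 244
[ 563. -168.  171.] 184 257
[ 562 -193  204] 200 167
[ 562 -193  170] 200 233
[ 562 -166  204] 186 196
```

View pics/w5.png

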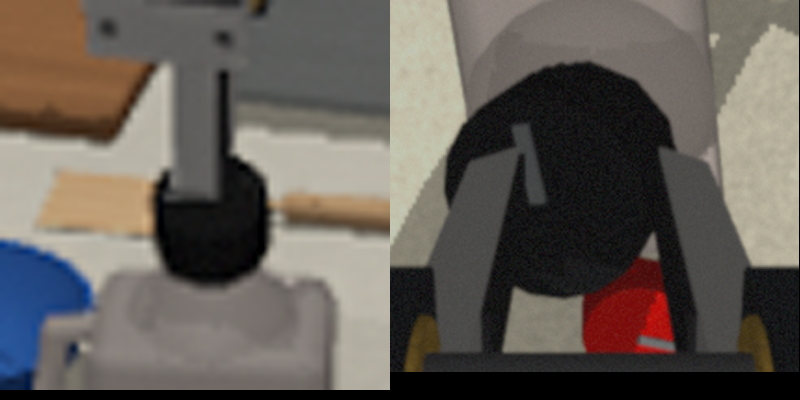

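Emit:
step_arm(commands=[-0.015, 0, 0, 0, 0, 0, 0.03, -0.02, 0, 0, 0, 0, 0, 0.03, 0, 0, 0, 0, 0, 0, 0.09, 0, 0, 0, 0, 0, 0, 0.09, 0, 0, 0, 0, 0, 0, 0.09], squeeze=20)

```text
clock: 12.5
eef_pos: [561.2, -192.0, 202.0]
eef_rot: [-2.061, 1.569, 2.689]
wrist_force: [-0.1, -0.4, 0.3]
finger_gap: 56.4
```

Run:
```python
from h import *
show(); P=pose("wrist"); im=manip.camera("wrist")
for d in manip.outline_of("cap","wrist"):
    rr,cc=np.where(d["pixels"]); print(np.round(d["centre"]),d["score"],rr.min(),rr.max(),cc.min(),cc.max(), ray(P,d["centre"][0],d["centre"][1],200).round(1))
s=manip.camera("side"); S=pose("side")
a=cv2.resize(s[145:225,290:360],None,fx=5,fy=5,interpolation=cv2.INTER_CUBIC)
b=cv2.resize(im[180:420,170:470],None,fx=1.5,fy=1.5,interpolation=cv2.INTER_CUBIC)
o=np.zeros((400,800,3),np.uint8); o[:400,:350]=a; o[:b.shape[0],350:350+b.shape[1]]=b[:400,:450]
cv2.imwrite("pics/w6.png",o[:,:,::-1])
```

```text
12.5 tcp [ 561.2 -192.   202. ] x [-0.001  0.001 -1.   ] psi -87.86 q [-0.391  0.382  1.356  0.     1.405  1.142] F [-0.1 -0.4  0.3] gap 56.4
[228. 171.] 0.96 196 260 136 203 [ 583.7 -118.   200. ]
[353. 343.] 0.7 320 383 316 372 [ 517.2 -207.5  200. ]
[273. 307.] 0.67 218 328 251 363 [ 562.2 -186.6  200. ]
```

View pics/w6.png

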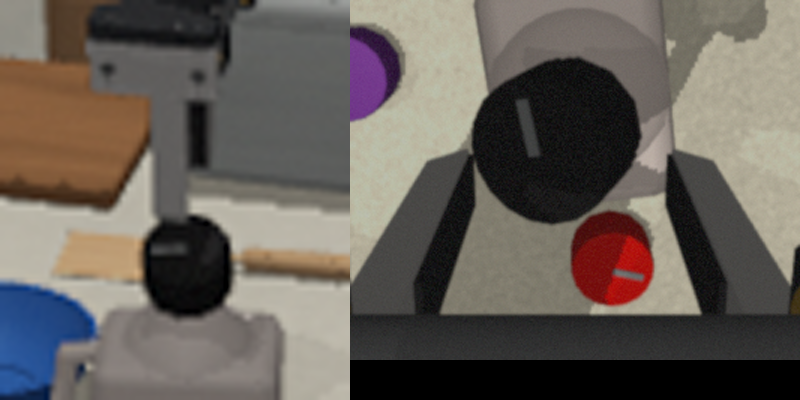

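Emit:
step_arm(commands=[0, 0, 0, 0, 0, 0, 0.092, 0, 0, 0, 0, 0, 0, 0.092, 0.028, 0, 0, 0, 0, 0, 0.092, 0.027, 0, 0, 0, 0, 0, 0.092, 0, 0, 0, 0, 0, 0, 0.092])

```text
clock: 13.28
eef_pos: [560.7, -191.9, 146.2]
eef_rot: [-2.005, 1.567, 2.745]
wrist_force: [-0.2, -0.1, 0.4]
finger_gap: 91.9
```

Emit:
step_arm(commands=[0, 0, 0, 0, 0, 0, 0.06, 0, 0, 0, 0, 0, 0, 0.06, 0, 0, 0, 0, 0, 0, 0.04, 0, 0, 0, 0, 0, 0, 0.04], squeeze=8)

```text
clock: 13.78
eef_pos: [562.0, -190.5, 148.8]
eef_rot: [2.668, 1.568, 1.135]
wrist_force: [-0.4, 12.5, 4.2]
finger_gap: 61.0
```

Run:
```python
from h import *
show(); P=pose("wrist"); im=manip.camera("wrist"); print(manip.read_state()["moment"])
s=manip.camera("side")
a=cv2.resize(s[145:225,290:360],None,fx=5,fy=5,interpolation=cv2.INTER_CUBIC)
b=cv2.resize(im[180:420,170:470],None,fx=1.5,fy=1.5,interpolation=cv2.INTER_CUBIC)
o=np.zeros((400,800,3),np.uint8); o[:400,:350]=a; o[:b.shape[0],350:350+b.shape[1]]=b[:400,:450]
cv2.imwrite("pics/w7.png",o[:,:,::-1])
```

```text
13.78 tcp [ 562.  -190.5  148.8] x [ 0.001  0.003 -1.   ] psi -87.83 q [-0.39   0.42   1.428  0.003  1.294  1.142] F [-0.4 12.5  4.2] gap 61.0
[ 2.4068368   0.00529924 -0.09303894]
```

View pics/w7.png

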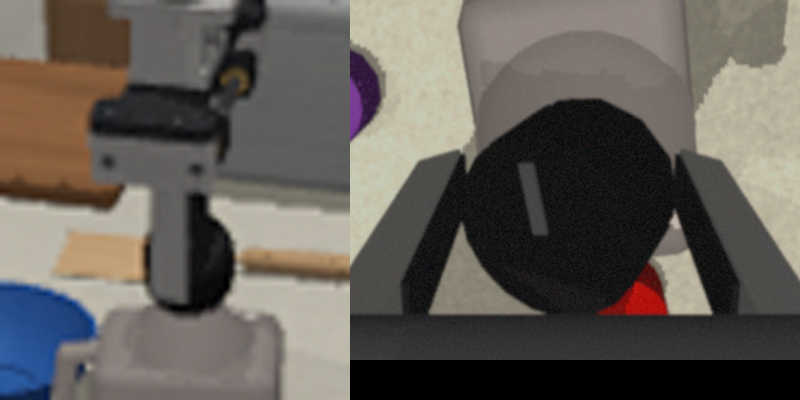

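Emit:
step_arm(commands=[0, 0, 0, 0, 0, 0, 0.03, 0, 0, 0, 0, 0, 0, 0.03, 0, 0, 0, 0, 0, 0, 0.03], squeeze=20)

```text
clock: 14.25
eef_pos: [562.0, -190.4, 148.8]
eef_rot: [2.7, 1.568, 1.167]
wrist_force: [0.6, 12.4, 4.7]
finger_gap: 60.5
```

Emit:
step_arm(commands=[0, 0, 0, 0, 0, 0, 0.03, 0, 0, 0, 0, 0, 0, 0.03, 0, 0, 0, 0, 0, 0, 0.03], squeeze=40)

```text
clock: 14.62
eef_pos: [562.0, -190.3, 148.8]
eef_rot: [2.718, 1.568, 1.185]
wrist_force: [-0.2, 13.4, 4.4]
finger_gap: 59.5
```

Run:
```python
from h import *
show(); print(manip.read_state()["moment"])
```

```text
14.62 tcp [ 562.  -190.3  148.8] x [ 0.001  0.003 -1.   ] psi -87.82 q [-0.39   0.42   1.428  0.003  1.294  1.142] F [-0.2 13.4  4.4] gap 59.5
[ 2.56971237 -0.01763328 -0.19223604]
```

Emit:
step_arm(commands=[0.003, 0, 0.001, 0, 0, 0, 0.03, 0, 0, 0, 0, 0, 0, 0.03], squeeze=50)

```text
clock: 14.88
eef_pos: [562.3, -190.8, 147.1]
eef_rot: [2.503, 1.567, 0.97]
wrist_force: [-4.3, 17.8, 16.4]
finger_gap: 58.9
```

Emit:
step_arm(commands=[0.003, 0, 0.001, 0, 0, 0, 0.03, 0, 0, 0, 0, 0, 0, 0.03])

```text
clock: 15.12
eef_pos: [562.7, -191.0, 146.5]
eef_rot: [2.279, 1.565, 0.746]
wrist_force: [-10.9, 25.2, 36.5]
finger_gap: 59.0
```

Run:
```python
from h import *
show(); print(manip.read_state()["moment"])
```

```text
15.12 tcp [ 562.7 -191.   146.5] x [ 0.004  0.004 -1.   ] psi -87.79 q [-0.392  0.422  1.43   0.006  1.287  1.139] F [-10.9  25.2  36.5] gap 59.0
[ 5.36620525  2.28415499 -0.20357772]
```

```bash
cat > fit.py <<'E'
from h import *
from scipy.optimize import least_squares, minimize
m=manip.camera_model("wrist"); K=m["intrinsics"]; TC=m["tool_from_camera"]
def cam(pos,psi):
    z=np.array([np.cos(np.radians(psi)),np.sin(np.radians(psi)),0]); x=np.array([0,0,-1.])
    T=np.eye(4); T[:3,:3]=np.c_[x,np.cross(z,x),z]; T[:3,3]=pos; T=T@TC; return K,T[:3,3],T[:3,:3]
th=np.linspace(0,2*np.pi,60,endpoint=False)
def rim(q,h):  # q=x,y,z(bottom centre), tilt about x, y (deg)
    M=R.from_euler("xy",q[3:5],degrees=True).as_matrix()
    return (M@np.c_[27*np.cos(th),27*np.sin(th),0*th+h].T).T+q[:3]
def sil(P,q,s,off,shape):
    pts=np.vstack([rim(q,0),rim(q,34)]); px=np.array([proj(P,p)[::-1] for p in pts]); px=(px-off)*s
    h=cv2.convexHull(px.astype(np.float32))[:,0]; im=np.zeros(shape,np.uint8)
    cv2.fillPoly(im,[np.round(h*16).astype(np.int32)],255,shift=4); return im
def fit(mask,valid,P,s,off,q0):
    mk=mask.astype(float)
    def cost(q):
        a=cv2.GaussianBlur(sil(P,q,s,off,mask.shape),(0,0),2)/255.; b=cv2.GaussianBlur(mk,(0,0),2)
        return ((a-b)**2)[valid].sum()+((q[2]-168)/8)**2
    r=minimize(cost,q0,method="Nelder-Mead",options=dict(maxiter=900,initial_simplex=np.vstack([q0]+[np.array(q0)+d for d in np.diag([4,4,6,8,8])])))
    return r.x.round(1),round(r.fun,1)
E
python3 - <<'E'
from fit import *
def dark(im,thr): g=im.max(2); return (g<thr)
# w2: undisturbed
im=cv2.imread("pics/w2.png")[60:220,130:290]; d=cv2.medianBlur((dark(im,55)*255).astype(np.uint8),5)>0
n,l,st,c=cv2.connectedComponentsWithStats(d.astype(np.uint8)); i=l[80,70]; mk=l==i; mk=cv2.morphologyEx(mk.astype(np.uint8),cv2.MORPH_CLOSE,np.ones((15,15)))>0
print(st[i]); print("w2",fit(mk,np.ones_like(mk),cam([494.5,-200.8,285.7],-88.3),1,np.array([240,60]),[560,-195,170,0,0]))
im=cv2.imread("pics/w6.png")[0:315,350:800]; d=cv2.medianBlur((dark(im,45)*255).astype(np.uint8),5)>0
d[:,:122]=0; d[:,292:]=0; d[235:]=0
n,l,st,c=cv2.connectedComponentsWithStats(d.astype(np.uint8)); i=l[130,205]; mk=cv2.morphologyEx((l==i).astype(np.uint8),cv2.MORPH_CLOSE,np.ones((21,21)))>0
print(st[i]); cv2.imwrite("pics/mk.png",mk*255)
for t in (0,-15,15): print("w6",fit(mk,np.ones_like(mk),cam([561.2,-192,202],-87.9),1.5,np.array([170,180]),[560,-192,170,t,0]))
E
```

```text
[    0     0   160   160 20532]
w2 (array([ 563.8, -208.5,  359.4,  -41.5,   -2.7]), np.float64(5131.1))
[  122    58   168   165 19954]
w6 (array([ 555.6, -191.9,  165.2,  -15. ,    5.7]), np.float64(324.9))
w6 (array([ 555.8, -192.3,  164.6,  -17.7,    3.3]), np.float64(295.4))
w6 (array([ 5.562e+02, -1.867e+02,  1.697e+02, -4.000e-01,  1.130e+01]), np.float64(1042.3))[ WARN:0@3.802] global loadsave.cpp:1063 imwrite_ Unsupported depth image for selected encoder is fallbacked to CV_8U.
```

Emit:
step_arm(commands=[-0.006, 0, 0, 0, 0, 0, 0.03, 0, 0, 0, 0, 0, 0, 0.03], squeeze=40)

```text
clock: 15.38
eef_pos: [561.6, -191.3, 148.4]
eef_rot: [-3.091, 1.566, 1.66]
wrist_force: [-2.1, 18.4, 3.5]
finger_gap: 59.4
```

Emit:
step_arm(commands=[-0.004, 0, 0, 0, 0, 0, 0.03, 0, 0, 0, 0, 0, 0, 0.03])

```text
clock: 15.62
eef_pos: [561.0, -191.4, 150.6]
eef_rot: [-2.695, 1.565, 2.056]
wrist_force: [0.4, 15.5, -7.2]
finger_gap: 59.5
```

Emit:
step_arm(commands=[-0.003, 0, 0, 0, 0, 0, 0.03, 0, 0, 0, 0, 0, 0, 0.03])

```text
clock: 15.88
eef_pos: [561.2, -192.6, 154.8]
eef_rot: [-2.648, 1.567, 2.102]
wrist_force: [-4.5, 10.1, 1.1]
finger_gap: 55.8
```

Run:
```python
from h import *
show(); print(manip.read_state()["moment"])
```

```text
15.88 tcp [ 561.2 -192.6  154.8] x [-0.002  0.003 -1.   ] psi -87.83 q [-0.393  0.416  1.418  0.002  1.31   1.139] F [-4.5 10.1  1.1] gap 55.8
[ 2.09438331  0.8373195  -0.09603354]
```

Emit:
step_arm(commands=[-0.002, 0, 0, 0, 0, 0, 0.03, 0, 0, 0, 0, 0, 0, 0.03])

```text
clock: 16.12
eef_pos: [561.4, -192.5, 156.9]
eef_rot: [-2.893, 1.568, 1.858]
wrist_force: [-2.9, 10.1, -0.9]
finger_gap: 55.1
```

Emit:
step_arm(commands=[-0.002, 0, 0, 0, 0, 0, 0.03, 0, 0, 0, 0, 0, 0, 0.03])

```text
clock: 16.38
eef_pos: [561.5, -192.8, 158.3]
eef_rot: [-2.814, 1.568, 1.936]
wrist_force: [0.7, 7.2, -6.6]
finger_gap: 54.5
```

Run:
```python
from h import *
show(); print(manip.read_state()["moment"])
im=manip.camera("wrist"); s=manip.camera("side")
a=cv2.resize(s[145:225,290:360],None,fx=5,fy=5,interpolation=cv2.INTER_CUBIC)
b=cv2.resize(im[180:420,170:470],None,fx=1.5,fy=1.5,interpolation=cv2.INTER_CUBIC)
o=np.zeros((400,800,3),np.uint8); o[:400,:350]=a; o[:b.shape[0],350:350+b.shape[1]]=b[:400,:450]
cv2.imwrite("pics/w8.png",o[:,:,::-1])
```

```text
16.38 tcp [ 561.5 -192.8  158.3] x [-0.001  0.003 -1.   ] psi -87.84 q [-0.393  0.414  1.413  0.002  1.316  1.139] F [ 0.7  7.2 -6.6] gap 54.5
[ 1.63116001 -0.27804142 -0.13848398]
```

View pics/w8.png

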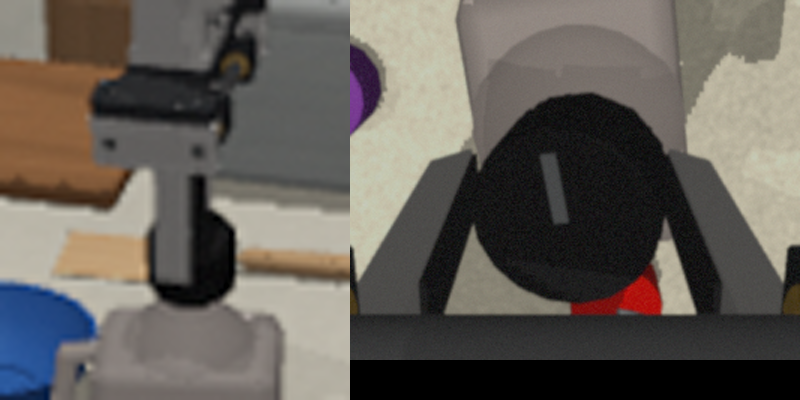

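Run:
```python
from fit import *
def comp(im,thr,seed,k=15):
    d=cv2.medianBlur(((im.max(2)<thr)*255).astype(np.uint8),5)
    n,l=cv2.connectedComponents(d); return cv2.morphologyEx((l==l[seed]).astype(np.uint8)*(d[seed]>0),cv2.MORPH_CLOSE,np.ones((k,k)))>0
im=cv2.imread("pics/w2.png")[60:220,130:290]
for thr in(35,42,50):
    mk=comp(im,thr,(95,60)); print(thr,mk.sum(), "w2",fit(mk,np.ones_like(mk),cam([494.5,-200.8,285.7],-88.3),1,np.array([240,60]),[560,-195,170,0,0]))
im=cv2.imread("pics/w8.png")[0:315,350:800]
mk=comp(im,45,(200,250),21); v=np.ones_like(mk); v[140:,:140]=0; v[140:,300:]=0; v[240:,295:]=0
print(mk[v].sum())
for t in(0,-8,8): print("w8",fit(mk,v,cam([561.5,-192.8,158.3],-87.8),1.5,np.array([170,180]),[560,-193,170,t,0]))
```

```text
35 4216 w2 (array([ 548.1, -195. ,  113.9,   12.8,   18.8]), np.float64(275.7))
42 5136 w2 (array([ 560.2, -194.5,  157.7,    2.3,   -2.8]), np.float64(3.4))
50 5212 w2 (array([ 560.7, -194.6,  160.3,    2.5,   -3.9]), np.float64(4.3))
28617
w8 (array([ 555. , -195.4,  171. ,   -3.5,   10.4]), np.float64(100.9))
w8 (array([ 555.2, -195.5,  170.6,   -3.5,    9. ]), np.float64(75.2))
w8 (array([ 553.7, -192.6,  174.2,    3.1,   17.4]), np.float64(243.3))
```

Emit:
step_arm(commands=[0, 0, 0, 0, 0, 0, 0.092, 0, 0, 0, 0, 0, 0, 0.092, 0, 0, 0, 0, 0, 0, 0.092, 0, 0, 0, 0, 0, 0, 0.092])

```text
clock: 16.98
eef_pos: [561.6, -194.4, 159.0]
eef_rot: [0.889, 1.571, -0.645]
wrist_force: [0.3, -0.4, 0.6]
finger_gap: 90.3
```

```bash
cat >> fit.py <<'E'
def comp(im,thr,seed,k=15):
    d=cv2.medianBlur(((im.max(2)<thr)*255).astype(np.uint8),5)
    n,l=cv2.connectedComponents(d); return cv2.morphologyEx((l==l[seed]).astype(np.uint8)*(d[seed]>0),cv2.MORPH_CLOSE,np.ones((k,k)))>0
E
python3 - <<'E'
from fit import *
show(); s=manip.read_state(); p=s["eef_pos"]; im=manip.camera("wrist"); cv2.imwrite("pics/r1.png",im[:,:,::-1])
for d in manip.outline_of("cap","wrist"):
    rr,cc=np.where(d["pixels"]); print(np.round(d["centre"]),round(d["score"],2),rr.min(),rr.max(),cc.min(),cc.max())
c=im[200:390,240:400]
for thr in(38,45):
    mk=comp(c,thr,(110,95),21); rr,cc=np.where(mk); print(mk.sum(),rr.min()+200,rr.max()+200,cc.min()+240,cc.max()+240)
    for t in(0,-8): print(fit(mk,np.ones_like(mk),cam(p,-87.8),1,np.array([240,200]),[560,-194,170,t,0]))
g=c.max(2).astype(float); g=cv2.GaussianBlur(g,(0,0),1.2); b=((g>45)&mk)
n,l,st,ce=cv2.connectedComponentsWithStats(b.astype(np.uint8)); print([(x.tolist(),y.round(1).tolist()) for x,y in zip(st[1:],ce[1:]) if x[4]>30])
E
```

```text
16.98 tcp [ 561.6 -194.4  159. ] x [ 0. -0. -1.] psi -87.87 q [-0.395  0.413  1.413 -0.     1.316  1.139] F [ 0.3 -0.4  0.6] gap 90.3
[315. 321.] 0.93 240 381 254 385
[381. 355.] 0.8 361 389 315 375
[240. 152.] 0.74 206 277 110 188
13938 242 389 256 383
(array([ 5.540e+02, -1.956e+02,  1.661e+02, -4.000e-01,  5.100e+00]), np.float64(198.7))
(array([ 554.1, -196.1,  165.3,   -1.4,    3.2]), np.float64(191.6))
14050 242 389 256 383
(array([ 5.542e+02, -1.952e+02,  1.670e+02,  4.000e-01,  5.800e+00]), np.float64(217.1))
(array([ 5.546e+02, -1.956e+02,  1.674e+02, -2.000e-01,  5.500e+00]), np.float64(212.1))
[([66, 80, 18, 48, 515], [74.6, 103.0]), ([68, 179, 24, 11, 255], [79.7, 184.2])]
```

Emit:
step_arm(commands=[0.007, -0.003, 0.001, 0, 0, 0, 0.092, 0.007, 0, 0, 0, 0, 0, 0.092, 0, 0, 0, 0, 0, 0, 0.06, 0, 0, 0, 0, 0, 0, 0.06, 0, 0, 0, 0, 0, 0, 0.06], squeeze=10)

```text
clock: 17.7
eef_pos: [558.7, -195.4, 145.1]
eef_rot: [1.054, 1.57, -0.479]
wrist_force: [-0.7, 0.1, -0.3]
finger_gap: 65.6
```

Emit:
step_arm(commands=[0, 0, 0, 0, 0, 0, 0.04, 0, 0, 0, 0, 0, 0, 0.04, 0, 0, 0, 0, 0, 0, 0.04])

```text
clock: 18.08
eef_pos: [558.7, -195.4, 145.0]
eef_rot: [1.302, 1.57, -0.231]
wrist_force: [1.6, -0.6, 0.4]
finger_gap: 53.8
```

Emit:
step_arm(commands=[0, 0, 0, 0, 0, 0, 0.03, 0, 0, 0, 0, 0, 0, 0.03], squeeze=50)

```text
clock: 18.32
eef_pos: [558.7, -195.4, 145.0]
eef_rot: [1.021, 1.57, -0.513]
wrist_force: [1.4, -1.1, 0.9]
finger_gap: 53.2
```

Emit:
step_arm(commands=[0.004, 0, 0, 0, 0, 0, 0.03, 0, 0, 0, 0, 0, 0, 0.03])

```text
clock: 18.58
eef_pos: [558.9, -195.4, 141.2]
eef_rot: [1.155, 1.57, -0.379]
wrist_force: [0.0, 0.4, 5.5]
finger_gap: 53.2
```

Emit:
step_arm(commands=[0.003, 0, 0, 0, 0, 0, 0.03, 0, 0, 0, 0, 0, 0, 0.03])

```text
clock: 18.82
eef_pos: [558.9, -195.5, 138.5]
eef_rot: [1.13, 1.57, -0.403]
wrist_force: [0.1, 0.2, 8.7]
finger_gap: 53.4
```

Emit:
step_arm(commands=[0.0005, 0, 0, -4, 0, 0, 0.03, 0, 0, 0, -6, 0, 0, 0.03, 0, 0, 0, -8, 0, 0, 0.03, 0, 0, 0, 0, 0, 0, 0.03])

```text
clock: 19.32
eef_pos: [559.1, -195.5, 138.3]
eef_rot: [0.854, 1.569, -0.363]
wrist_force: [0.9, 0.4, 9.1]
finger_gap: 53.3
```

Run:
```python
from h import *
show(); print(manip.read_state()["moment"])
```

```text
19.32 tcp [ 559.1 -195.5  138.3] x [ 0.002 -0.001 -1.   ] psi -69.74 q [-0.398  0.425  1.445  0.     1.27   0.819] F [0.9 0.4 9.1] gap 53.3
[ 0.06390351  0.07111236 -0.02239179]
```

Emit:
step_arm(commands=[0, 0, 0, -9, 0, 0, 0.03, 0, 0, 0, -9, 0, 0, 0.03, 0, 0, 0, -9, 0, 0, 0.03, 0, 0, 0, -9, 0, 0, 0.03, 0, 0, 0, 0, 0, 0, 0.03])

```text
clock: 19.95
eef_pos: [559.0, -195.5, 138.3]
eef_rot: [0.203, 1.569, -0.385]
wrist_force: [-1.0, -0.3, 8.7]
finger_gap: 53.1
```

Emit:
step_arm(commands=[0, 0, 0, -9, 0, 0, 0.03, 0, 0, 0, -9, 0, 0, 0.03, 0, 0, 0, -9, 0, 0, 0.03, 0, 0, 0, -9, 0, 0, 0.03, 0, 0, 0, 0, 0, 0, 0.03])

```text
clock: 20.58
eef_pos: [559.0, -195.5, 138.3]
eef_rot: [-0.438, 1.569, -0.399]
wrist_force: [-1.5, -0.0, 9.0]
finger_gap: 53.4
```

Run:
```python
from h import *
show(); print(manip.read_state()["moment"])
im=manip.camera("wrist"); cv2.imwrite("pics/r2.png",im[:,:,::-1])
c=im[230:390,265:370]; g=cv2.GaussianBlur(c.max(2).astype(np.float32),(0,0),1.2)
b=(g>45)&(g<110); n,l,st,ce=cv2.connectedComponentsWithStats(b.astype(np.uint8))
print([((x[0]+265,x[1]+230,x[2],x[3],x[4]),y.round(0).tolist()) for x,y in zip(st[1:],ce[1:]) if x[4]>100])
```

```text
20.57 tcp [ 559.  -195.5  138.3] x [ 0.002 -0.001 -1.   ] psi 2.28 q [-0.398  0.425  1.445 -0.     1.27  -0.438] F [-1.5 -0.   9. ] gap 53.4
[-0.02624087  0.02032223  0.02777524]
[((np.int32(265), np.int32(241), np.int32(105), np.int32(32), np.int32(318)), [51.0, 23.0]), ((np.int32(301), np.int32(284), np.int32(21), np.int32(54), np.int32(695)), [46.0, 80.0])]
```

Emit:
step_arm(commands=[-0.006, 0, 0, 0, 0, 0, 0.03, -0.01, 0, 0, 0, 0, 0, 0.03, 0, 0, 0, 0, 0, 0, 0.03])

```text
clock: 21.0
eef_pos: [558.7, -195.4, 153.8]
eef_rot: [-0.442, 1.57, -0.405]
wrist_force: [-0.2, 0.6, 0.2]
finger_gap: 53.4
```

Emit:
step_arm(commands=[-0.017, 0, 0, 0, 0, 0, 0.03, -0.018, 0, 0, 0, 0, 0, 0.03, -0.018, 0, 0, 0, 0, 0, 0.03, -0.018, 0, 0, 0, 0, 0, 0.03, 0, 0, 0, 0, 0, 0, 0.03])

```text
clock: 21.62
eef_pos: [559.1, -195.6, 226.3]
eef_rot: [-0.446, 1.568, -0.409]
wrist_force: [-0.5, 0.4, -1.0]
finger_gap: 53.4
```

Run:
```python
from h import *
show()
im=manip.camera("wrist"); s=manip.camera("side"); t=manip.camera("top")
for d in manip.outline_of("cock_lever","top")[:2]:
    rr,cc=np.where(d["pixels"]); print(np.round(d["centre"]),round(d["score"],2),rr.min(),rr.max(),cc.min(),cc.max(),cv2.minAreaRect(np.c_[cc,rr].astype(np.float32)))
a=cv2.resize(s[120:260,270:380],None,fx=2.85,fy=2.85,interpolation=cv2.INTER_CUBIC)
w=cv2.resize(im,None,fx=.72,fy=.72); k=cv2.resize(t[200:290,130:260],None,fx=2.2,fy=2.2,interpolation=cv2.INTER_CUBIC)
o=np.zeros((600,800,3),np.uint8); o[:a.shape[0],:a.shape[1]]=a; o[:w.shape[0],320:320+w.shape[1]]=w[:,:480]; o[400:400+k.shape[0],:k.shape[1]]=k
f=cv2.resize(t,None,fx=.41,fy=.41); o[400:400+f.shape[0],400:400+f.shape[1]]=f
cv2.imwrite("pics/end.png",o[:,:,::-1])
```

```text
21.62 tcp [ 559.1 -195.6  226.3] x [ 0.003 -0.001 -1.   ] psi 2.14 q [-0.398  0.363  1.325 -0.     1.45  -0.436] F [-0.5  0.4 -1. ] gap 53.4
[233. 190.] 0.92 210 256 184 196 ((189.9113006591797, 232.9479217529297), (46.3814811706543, 10.097813606262207), 86.72950744628906)
```

View pics/end.png

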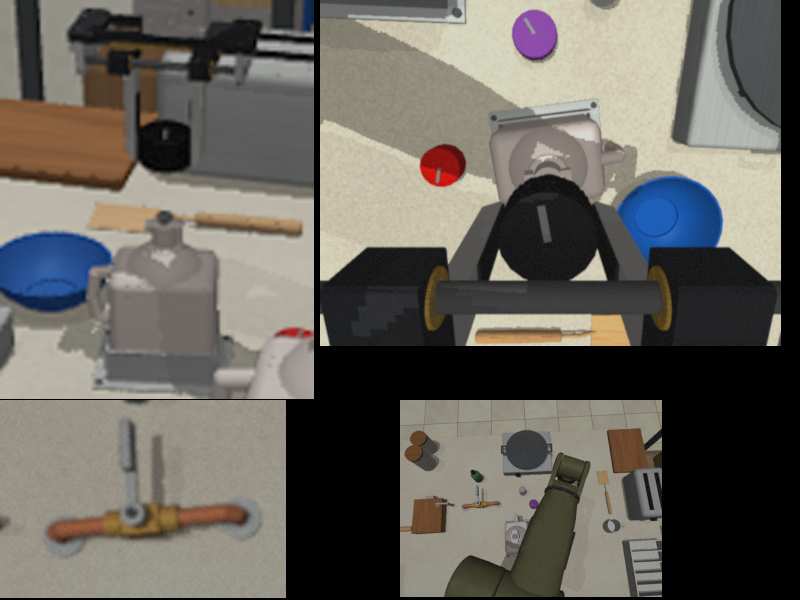

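```bash
python3 -c "
from cell import manip
print(manip.sign_off()); from h import show; show()"
```

```text
the job is handed in; nothing more can be done
None
the job is handed in; nothing more can be done
```

The gas is shut and the jug is open, and I handed the job in at about 21.7 s. The gripper is holding the black cap upright over the jug's mouth.

- **Gas:** I turned the lever clockwise until it met its stop. It would not turn further, and the push rose to about 13 N. The last top view shows it across the pipe, within a couple of degrees.
- **Cap:** I pressed it down about 6.5 mm (9 N spring force), turned it 90° counterclockwise while down, and lifted it about 81 mm above its closed height. The last pictures show the jug's mouth open and the cap upright in the grip, with a 53.4 mm opening. The bowl, spatula, oil bottle, salt shaker and mug showed no sign of having been moved. I did not measure their positions.

**What went wrong:** My first grasp of the cap failed because the fingertips sit about 30 mm short of the stated TCP. They landed on top of the cap and tilted it about 15°. I then gripped it too tightly while it was tilted and pressed down, reaching about 37 N vertically (about 46 N total at the wrist). A gentle pull upward straightened it, and I gripped it again lower. The second grasp closed at 53.8 mm with almost no sideways force.

**Checks that disagreed:** The cap outline fits were unreliable, with a few degrees of tilt and several mm of height in doubt. For the final grasp I relied on pixel offsets and the force readings instead.

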